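# Tighten the adapter's retaining ring with the matching pin spanner

### The job

The retaining ring on the round leak-test adapter is loose. Pick up the pin spanner whose two pins match the ring's two holes, seat both pins fully in the holes, and then turn the ring with it clockwise (seen from above) until the ring's lug comes up against the stop post. Let go and leave the spanner standing in the ring; leave the other pin spanner where it is.

Things in the scene. Friction and masses are not known exactly. Their poses are not given: they have to be found in the camera images.
- wrench_wide: pin spanner that fits. Upright: steel bar 136 (own y) x 24 x 12 mm; below it two 10 mm pins, 18 mm long, at y = +-55 mm, and a 44 mm round hub, 18 mm long, on which it stands; above it a black grip, 24 mm thick (own x), 60 mm along y, 30 to 86 mm above the pin tips. Origin: centre of the hub's underside, level with the pin tips; z up. A half turn makes no difference. 0.28 to 0.44 kg.
- wrench_narrow: the other pin spanner, which does not fit: same design, hub and grip, but its bar is 98 mm long and its pins stand only 72 mm apart. Origin and axes likewise. Either spanner may stand in the nearer or the farther place, its bar across the robot's view within 0.4 rad.
- ring (a joint): turn of the steel ring about its upright axis, rad; grows clockwise seen from above. 0: loose, lug at one stop post; 1.0: tight, lug at the other post. Starts at 0 to 0.3, stays where left, takes about 0.15 N m. The pins have 8 mm of play all round in the holes, so the spanner turns up to about 0.15 rad before the ring follows.
- ring_centre (a point): centre of the ring's top, 52 mm above the bench; turns with the ring, z up. Ring: 150 mm outer, 70 mm inner diameter, 22 mm thick, on a grey drum and 164 mm square plate. Two 26 mm holes, 22 mm deep, at y = +-55 mm: the spanner's bar must lie along this y. The lug points along -x. Spanner fully seated: bar resting on the ring, its origin 18 mm below this point.

How it is judged:
By the outcome, as a careful person would: the job done as asked, in the order asked, and still so for the second after the job is handed in, with the robot touching nothing.
It also fails if it takes over 42 s, if anything falls off the work surface, if the arm or the gripper's body presses on something with over 40 N, if the wrist force passes 120 N, or if a joint passes its speed limit or range.

### The arm

A 6-joint arm with a two-finger parallel gripper is mounted at the origin on a cart in front of the work surface, level with it; the furniture and walls round the work are solid. World frame = base frame: x ahead of the robot, y to its left, z up, the work surface at z = 0. Lengths are in m, angles in rad, forces in N, time in s.
With the tool pointing down it reaches from about 0.35 to 0.975 m from the base axis. Payload 4.9 kg.
Tool frame: the origin (TCP) lies at the very end of the fingers, on their centre line; the grasp point (between the pads) lies 19 mm behind it; z points along the fingers, y is the line along which they close (so a half turn about z gives the same grasp; the last joint's range is limited). The gripper opens to 85 mm and grips with 20 to 120 N. Pads are 22 mm wide; open, the fingers measure 114 mm over their backs; the gripper's body (76 mm by 85 mm) begins 54 mm behind the grasp point. The pads swing forward as they close: fully open they stand 13 mm farther back than shut.
Start: joints at [1.076, 0.053, 1.613, -0, 1.476, -0.119], TCP at [0.229, 0.581, 0.231] pointing down, gripper open.
Joint ranges: [-3.01, 3.01], [-1.01, 2.22], [0.06, 2.58], [-1.02, 4.17], [0.09, 2.62], [-3.14, 3.14]. Speed limits (rad/s): [2.57, 2.57, 3.14, 3.14, 3.14, 3.14].

### API

Orientations are given as a unit quaternion [w, x, y, z].
In Python, from plant import * gives the robot as it stands.
- The arm moves only by the tool jog_arm, never from a script. Its argument "moves" is a list that holds one entry, the list of rows, each a list of 7 numbers: the finger opening in cm, from 0 to 8.54, then the shift along the tool's x, y, z in cm, then the turn, a rotation vector about the tool's x, y, z in rad. A call has 1 to 20 rows; each row shifts and turns the commanded pose from where the row before left it, along the tool's axes as they then stand; what a row does not reach is not made up. A row lasts 1/12 s, in which the tool goes at most 41.7 mm and 7.16 degrees, less where a joint would pass 70% of its speed; a pose out of reach is approached as far as the arm can. A call is refused whole if a number of a shift passes 4.17 or a number of a turn 0.125, either way. A call with a gripper value outside its range is refused whole. The fingers move at their own pace and stop on an object; the grip force is fixed at half the most. Time passes only in rows, so rows that do not move let the fingers close. It gives the time, the measured TCP pose, the force, the opening and the grip force at its end, in the units of the state.
- state(): the state, without advancing time (a new reading comes with each control period).
- grab_frame(name): name is "side" or "top" or "wrist"; returns a dict with "color" (480x640x3 uint8, blue, green, red), "depth" (480x640 float32, m along the optical axis (not along the pixel's ray), 0 where there is no reading), "fx", "fy", "cx", "cy" (pixels), "R" (3x3) and "t" (3): a world point X has camera coordinates R X + t. Camera axes: x right, y down, z forward; pixel columns grow to the right and rows downward; lengths in m; the calibration is good to about 2 mm. A picture is of the moment at which its call begins.
- job_done(): hands the job in; it is judged then, once.
Trained networks look in a picture, given as the dict that the camera call returned (one of the last four; its "shot" number tells which), for a name from the list of things; names that differ only in an ending like _2 or _b are one class to them, and where a whole thing is asked for, a point or a joint stands for the part that bears it (a point fixed in the world has none). Each returns a list of dicts, best first, with "p" (0 to 1); they miss things now and then, are a little off and sometimes report something else, mostly with a low value. They report only what shows in the picture. A call takes as long as a camera call.
- recognise(name, picture): "rect" ([centre column, centre row, width, height] in pixels, round what is visible of it).
- regions_of(name, picture): "pixels" (480x640 bool, what is visible of it) and "rect" ([centre column, centre row, width, height] in pixels, round what is visible of it).
The state is a dict: "time": time; "joint_pos": joint angles; "joint_vel": joint speeds; "joint_efforts": joint torques, N m; "tool_pos": TCP position; "tool_rot": TCP orientation; "contact_force": force on the tool from outside, world axes, zero at the start; "ft_torque": the same for the moment, N m; "gripper_width": opening from 0.0 (shut) to 1.0 (fully open); "grasp_force": force on a finger pad.
Only numpy, scipy, OpenCV 4.12 (cv2) and the standard library are available. Lean on these libraries where they do the work, as an engineer would, in place of code of your own. Each camera call takes 0.05 s, during which the arm holds its last target. There are 200 camera calls.

## Working session

There is one attempt and no reset: what is moved stays moved. The work goes in short steps, Python scripts to look and compute and a tool call to move; the robot and the scene stay as the last step left them, time stands still between calls to the robot, and variables do not carry over. Pictures are saved under pics/ and viewed, at most 10 in all, crops included, and the job is handed in when it is done.

Besides the shell and the picture viewer there is one more tool, called after ">>>" as name(argument=value, ...) on one line, values as JSON. jog_arm: Moves the arm, as the interface text tells. Its arguments: {"type":"object","properties":{"moves":{"type":"array"}},"required":["moves"]}

```bash
mkdir -p pics; ls
cat > h.py <<'E'
from plant import *
import numpy as np, cv2
def world(f,m):
    v,u=np.nonzero(m&(f["depth"]>0)); d=f["depth"][v,u]
    P=np.c_[(u-f["cx"])/f["fx"]*d,(v-f["cy"])/f["fy"]*d,d]
    return (P-f["t"])@f["R"]
E
python3 - <<'E'
from h import *
s=state(); print(s["time"],s["tool_pos"],s["tool_rot"],s["contact_force"],s["gripper_width"])
for c in ["top","side"]:
    f=grab_frame(c); cv2.imwrite(f"pics/{c}0.png",f["color"])
    for n in ["wrench_wide","wrench_narrow","ring"]:
        for r in regions_of(n,f)[:2]:
            P=world(f,r["pixels"]); 
            print(c,n,round(r["p"],2),np.round(r["rect"]),len(P))
            if len(P)>20:
                z=P[:,2]; print("  med",np.median(P,0).round(3),"z pct",np.percentile(z,[2,25,50,75,98]).round(3))
                for lo,hi in [(.012,.034),(.04,.06),(.07,.1)]:
                    q=P[(z>lo)&(z<hi)]
                    if len(q)>15:
                        (cx,cy),(w,h),a=cv2.minAreaRect(q[:,:2].astype(np.float32)); print("   ",lo,hi,len(q),round(cx,3),round(cy,3),round(w,3),round(h,3),round(a,1),"z",np.median(q[:,2]).round(4))
E
```

```text
pics
0.0 [0.22909417 0.58080878 0.23003141] [-3.13841212e-04  1.86795698e-01  9.82398214e-01 -1.00917023e-03] [0.07994263 0.58835161 0.8886014 ] 0.9982427198478687
top wrench_wide 0.95 [414. 207.  74.  28.] 1361
  med [ 0.615 -0.237  0.042] z pct [0.012 0.029 0.042 0.085 0.088]
    0.012 0.034 626 0.614 -0.241 0.135 0.033 79.6 z 0.0291
    0.04 0.06 89 0.61 -0.237 0.062 0.018 61.5 z 0.0502
    0.07 0.1 556 0.618 -0.242 0.06 0.024 80.1 z 0.0853
top wrench_narrow 0.88 [377. 304.  58.  27.] 935
  med [ 0.447 -0.176  0.084] z pct [0.015 0.029 0.084 0.086 0.088]
    0.012 0.034 350 0.445 -0.181 0.096 0.042 64.5 z 0.0279
    0.07 0.1 541 0.444 -0.182 0.06 0.024 72.3 z 0.0855
top ring 0.72 [241. 225.  88.  94.] 4758
  med [0.584 0.052 0.052] z pct [0.031 0.05  0.052 0.053 0.055]
    0.012 0.034 133 0.593 0.051 0.162 0.14 40.2 z 0.0302
    0.04 0.06 4530 0.586 0.053 0.149 0.149 50.9 z 0.0517
side wrench_wide 0.81 [345. 198.  60.  64.] 1957
  med [ 0.61  -0.227  0.037] z pct [0.    0.024 0.037 0.067 0.087]
    0.012 0.034 675 0.617 -0.255 0.046 0.169 0.4 z 0.027
    0.04 0.06 333 0.609 -0.235
[... 168 characters left out ...]
0.004 0.027 0.047 0.073 0.087]
    0.012 0.034 609 0.437 -0.177 0.098 0.031 65.8 z 0.026
    0.04 0.06 414 0.435 -0.174 0.062 0.022 52.7 z 0.0497
    0.07 0.1 589 0.442 -0.18 0.061 0.026 74.9 z 0.0833
side ring 0.85 [255. 281. 117.  76.] 6317
  med [0.576 0.067 0.052] z pct [0.032 0.045 0.052 0.053 0.054]
    0.012 0.034 321 0.571 0.067 0.147 0.113 35.9 z 0.0322
    0.04 0.06 5334 0.584 0.055 0.148 0.151 77.3 z 0.0521
side ring 0.34 [424. 236.  52.  72.] 2172
  med [ 0.437 -0.165  0.046] z pct [0.003 0.026 0.046 0.072 0.087]
    0.012 0.034 614 0.437 -0.177 0.098 0.031 65.8 z 0.026
    0.04 0.06 414 0.435 -0.174 0.062 0.022 52.7 z 0.0497
    0.07 0.1 592 0.442 -0.18 0.061 0.026 74.9 z 0.0833
```

Run:
```python
from h import *
f=grab_frame("top"); a=f["color"][120:360,130:490]; cv2.imwrite("pics/t1.png",cv2.resize(a,(800,533)))
r=regions_of("ring",f)[0]; P=world(f,r["pixels"]); q=P[(P[:,2]>.049)&(P[:,2]<.056)]
# circle fit on hull
def fit(h):
    A=np.c_[2*h,np.ones(len(h))]; x=np.linalg.lstsq(A,(h**2).sum(1),rcond=None)[0]; return x[:2],np.sqrt(x[2]+x[0]**2+x[1]**2)
print("pixel size",f["depth"][225,241]/f["fx"])
c=np.array([.586,.053])
for i in range(4):
    d=np.linalg.norm(q[:,:2]-c,axis=1); h=q[(d>.068)&(d<.078),:2]; hull=cv2.convexHull(h.astype(np.float32))[:,0]; c,R=fit(hull.astype(float)); print(c,R,len(hull))
# polar map on world plane z=.052: render bird view at 0.5 mm
N=400; g=(np.arange(N)-N/2)*.0005
X,Y=np.meshgrid(g+c[0],g+c[1],indexing="ij")
Q=np.stack([X,Y,np.full_like(X,.052)],-1)@f["R"].T+f["t"]
U=(Q[...,0]/Q[...,2]*f["fx"]+f["cx"]).astype(np.float32); V=(Q[...,1]/Q[...,2]*f["fy"]+f["cy"]).astype(np.float32)
b=cv2.remap(f["color"],U,V,cv2.INTER_CUBIC)
b=b[::-1,::-1]  # up = +x, left=+y
cv2.imwrite("pics/bird.png",cv2.resize(b,(600,600)))
# depth profile around 55 mm
for an in range(0,360,6):
    t=np.radians(an); p=np.array([c[0]+.055*np.cos(t),c[1]+.055*np.sin(t),.052]); k=f["R"]@p+f["t"]; u=k[0]/k[2]*f["fx"]+f["cx"]; v=k[1]/k[2]*f["fy"]+f["cy"]
    print(an,int(f["color"][round(v),round(u)].mean()),round(float((f["depth"][round(v),round(u)]-k[2])*1e3)),end=" | ")
```

```text
pixel size 0.0017409589
[0.58554997 0.0526135 ] 0.07448415834337836 55
[0.58535655 0.05255186] 0.07458357805786184 54
[0.58535655 0.05255186] 0.07458357805786184 54
[0.58535655 0.05255186] 0.07458357805786184 54
0 159 1 | 6 159 1 | 12 160 0 | 18 159 4 | 24 160 -1 | 30 159 1 | 36 159 -2 | 42 157 -2 | 48 157 2 | 54 160 0 | 60 160 2 | 66 160 1 | 72 160 0 | 78 158 0 | 84 161 -2 | 90 161 2 | 96 68 9 | 102 109 22 | 108 109 23 | 114 110 18 | 120 108 -861 | 126 155 0 | 132 162 0 | 138 161 -1 | 144 160 -1 | 150 162 -1 | 156 162 1 | 162 162 0 | 168 162 -1 | 174 162 -1 | 180 163 -3 | 186 163 -2 | 192 162 3 | 198 163 2 | 204 163 -2 | 210 163 0 | 216 163 1 | 222 162 -2 | 228 162 0 | 234 163 -1 | 240 162 -1 | 246 163 -2 | 252 163 1 | 258 163 2 | 264 163 0 | 270 162 0 | 276 109 23 | 282 109 24 | 288 110 23 | 294 110 18 | 300 72 8 | 306 155 2 | 312 161 -1 | 318 157 -2 | 324 160 0 | 330 158 0 | 336 160 -3 | 342 160 2 | 348 160 -2 | 354 159 1 |
```

View pics/t1.png

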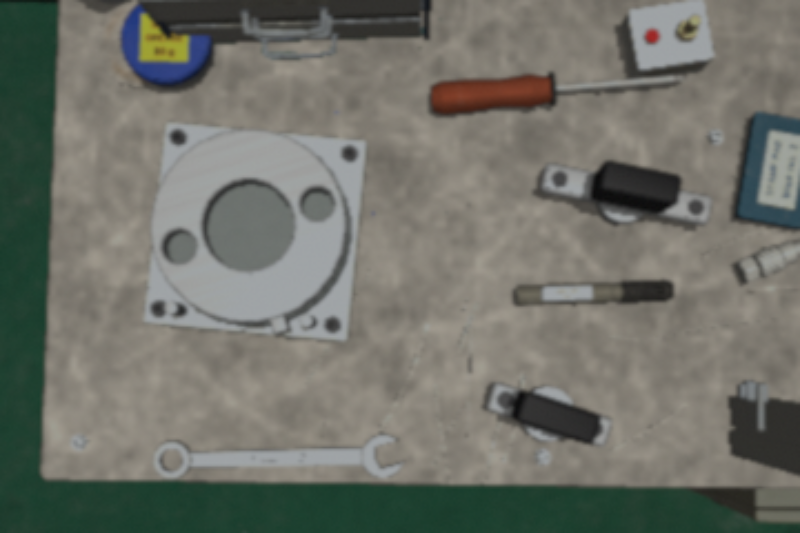

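View pics/bird.png

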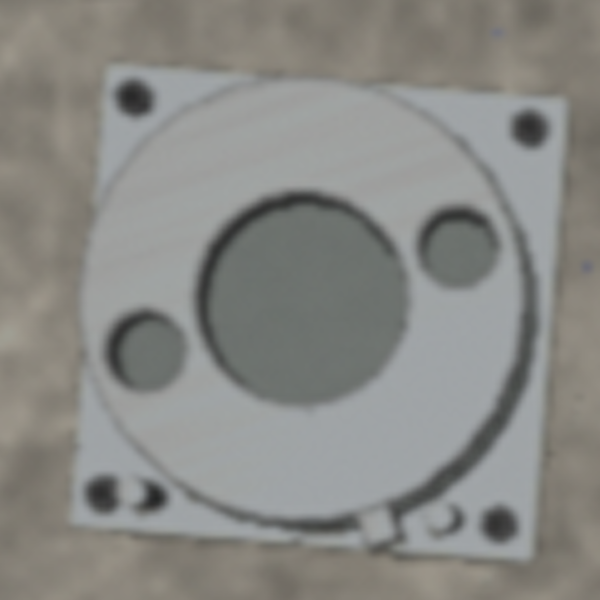

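Top view: the wide spanner is at (625,190) and the narrow one is nearer at (548,412). The ring's holes are at (180,245) and (317,204), so its yaw is about +0.32. The lug is at (280,322), next to the loose post at its right. The tight post is at its left (175,308).

>>> jog_arm(moves=[[[8.54,-3.0,-2.8,0,0,0,0],[8.54,-3.0,-2.8,0,0,0,0],[8.54,-3.0,-2.8,0,0,0,0],[8.54,-3.0,-2.8,0,0,0,0],[8.54,-3.0,-2.8,0,0,0,0],[8.54,-3.0,-2.8,0,0,0,0],[8.54,-3.0,-2.8,0,0,0,0],[8.54,-3.0,-2.8,0,0,0,0],[8.54,-3.0,-2.8,0,0,0,0],[8.54,-3.0,-2.8,0,0,0,0],[8.54,-3.0,-2.8,0,0,0,0],[8.54,-3.0,-2.8,0,0,0,0],[8.54,-3.0,-2.8,0,0,0,0],[8.54,-3.0,-2.8,0,0,0,0],[8.54,-3.0,-2.8,0,0,0,0],[8.54,-3.0,-2.8,0,0,0,0],[8.54,-3.0,-2.8,0,0,0,0],[8.54,-3.0,-2.8,0,0,0,0],[8.54,-3.0,-2.8,0,0,0,0],[8.54,-3.0,-2.8,0,0,0,0]]])

```text
time: 2.17
tool_pos: [0.5825, -0.1619, 0.2314]
tool_rot: [0.0, 0.187, 0.982, 0.0]
contact_force: [1.3, 1.6, 0.0]
gripper_width: 1.004
grasp_force: 0.0
```

>>> jog_arm(moves=[[[8.54,0,0,0,0,0,0.124],[8.54,0,0,0,0,0,0.124],[8.54,0,0,0,0,0,0.124],[8.54,0,0,0,0,0,0.124],[8.54,0,0,0,0,0,0.124],[8.54,0,0,0,0,0,0.124],[8.54,0,0,0,0,0,0.124],[8.54,0,0,0,0,0,0.124],[8.54,0,0,0,0,0,0.124],[8.54,0,0,0,0,0,0.124],[8.54,0,0,0,0,0,0.124],[8.54,0,0,0,0,0,0],[8.54,0,0,0,0,0,0]]])

```text
time: 3.25
tool_pos: [0.582, -0.1597, 0.2313]
tool_rot: [0.0, 0.763, 0.646, -0.0]
contact_force: [-0.0, 0.2, -0.6]
gripper_width: 1.003
grasp_force: 0.0
```

```bash
cat >> h.py <<'E'
from scipy.spatial.transform import Rotation as Ro
def go(p,yaw):
    "tool-frame shift (cm) and turn about tool z to bring TCP to p with tool y at angle yaw (wrench x)"
    s=state(); w,x,y,z=s["tool_rot"]; R=Ro.from_quat([x,y,z,w]).as_matrix()
    a=np.arctan2(R[1,1],R[0,1]); d=(a-yaw+np.pi/2)%np.pi-np.pi/2
    tilt=R.T@np.cross(R[:,2],[0,0,-1])
    print("t",round(s["time"],2),"pos",np.round(s["tool_pos"],4),"yaw",round(a,4),"shift cm",np.round(R.T@(np.array(p)-s["tool_pos"])*100,2),"turn z",round(d,4),"tilt",tilt.round(4),"F",np.round(s["contact_force"],1),"M",np.round(s["ft_torque"],2),"w",round(s["gripper_width"],3),"g",round(s["grasp_force"],1))
E
python3 - <<'E'
from h import *
f=grab_frame("wrist"); cv2.imwrite("pics/w1.png",f["color"])
for n in ["wrench_wide","wrench_narrow"]:
    for r in regions_of(n,f)[:2]:
        P=world(f,r["pixels"]); z=P[:,2]; print(n,round(r["p"],2),np.round(r["rect"]))
        for lo,hi in [(.022,.036),(.075,.1)]:
            q=P[(z>lo)&(z<hi)]
            if len(q)>15:
                (cx,cy),(w,h),a=cv2.minAreaRect(q[:,:2].astype(np.float32)); print("   ",lo,hi,len(q),round(cx,4),round(cy,4),round(w,3),round(h,3),round(a,1),"z",np.median(q[:,2]).round(4))
go([.617,-.241,.15],np.radians(-10))
E
```

```text
wrench_wide 0.68 [378. 276.  50. 140.]
    0.022 0.036 1599 0.6185 -0.2411 0.136 0.024 79.0 z 0.0291
    0.075 0.1 2215 0.6186 -0.2407 0.06 0.024 79.3 z 0.085
wrench_narrow 0.92 [172. 249.  75. 119.]
    0.022 0.036 1181 0.445 -0.1807 0.097 0.024 74.2 z 0.0287
    0.075 0.1 2536 0.4446 -0.1806 0.059 0.024 73.1 z 0.0851
t 3.4 pos [ 0.582  -0.1597  0.2313] yaw -0.167 shift cm [-7.43  4.8   8.13] turn z 0.0075 tilt [ 0. -0.  0.] F [0.2 0.8 0.2] M [ 0.03 -0.01  0.03] w 0.998 g 0.0
```

View pics/w1.png

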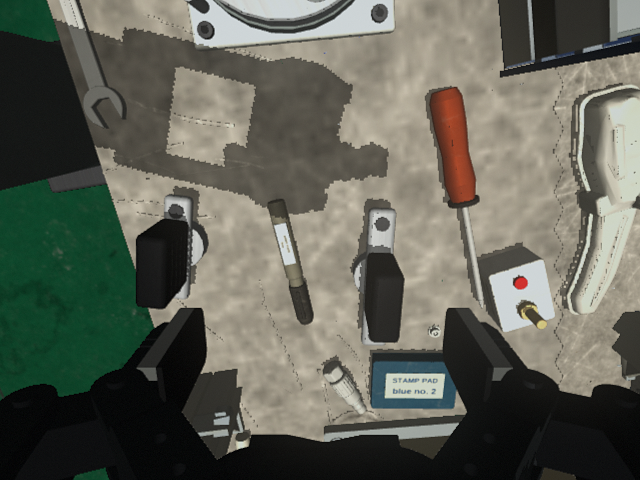

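Wrist view: the wide spanner is at (380,275), with a measured bar of 136 mm and its grip free on both sides. The narrow one is at (170,250).

>>> jog_arm(moves=[[[7,-2.47,1.65,2,0,0,0],[7,-2.47,1.65,2,0,0,0],[7,-2.46,1.65,2,0,0,0],[7,0,0,2,0,0,0.021],[7,0,0,0,0,0,0]]])

```text
time: 3.82
tool_pos: [0.6159, -0.241, 0.1455]
tool_rot: [-0.004, 0.771, 0.636, -0.002]
contact_force: [-0.2, 0.8, -2.0]
gripper_width: 0.82
grasp_force: 0.0
```

Run:
```python
from h import *
go([.6185,-.2409,.04],-.1885)
```

```text
t 3.82 pos [ 0.6159 -0.241   0.1455] yaw -0.1909 shift cm [ 0.03  0.35 10.54] turn z -0.0024 tilt [-0.0087 -0.0027  0.    ] F [-0.2  0.8 -2. ] M [0.05 0.02 0.06] w 0.82 g 0.0
```

>>> jog_arm(moves=[[[7,0,0,2,0,0,0],[7,0,0,2,0,0,0],[7,0,0,0,0,0,0],[7,0,0,0,0,0,0],[7,0,0,0,0,0,0]]])

```text
time: 4.23
tool_pos: [0.6191, -0.241, 0.1132]
tool_rot: [0.001, 0.771, 0.637, 0.0]
contact_force: [0.3, -0.8, 0.7]
gripper_width: 0.817
grasp_force: 0.0
```

Run:
```python
from h import *
go([.6185,-.2409,.04],-.1885)
```

```text
t 4.23 pos [ 0.6191 -0.241   0.1132] yaw -0.1889 shift cm [-0.   -0.07  7.32] turn z -0.0004 tilt [0.002  0.0006 0.    ] F [ 0.3 -0.8  0.7] M [-0.05  0.04  0.01] w 0.817 g 0.0
```

>>> jog_arm(moves=[[[7,0,0,2,0,0,0],[7,0,0,2,0,0,0],[7,0,0,2,0,0,0],[7,0,0,1.1,0,0,0],[7,0,0,0,0,0,0],[7,0,0,0,0,0,0],[7,0,0,0,0,0,0],[0,0,0,0,0,0,0],[0,0,0,0,0,0,0],[0,0,0,0,0,0,0],[0,0,0,0,0,0,0],[0,0,0,0,0,0,0],[0,0,0,0,0,0,0],[0,0,0,0,0,0,0],[0,0,0,0,0,0,0],[0,0,0,0,0,0,0]]])

```text
time: 5.57
tool_pos: [0.6187, -0.2413, 0.0412]
tool_rot: [0.0, 0.771, 0.637, 0.0]
contact_force: [-1.6, 0.9, 5.3]
gripper_width: 0.273
grasp_force: 59.6
```

Run:
```python
from h import *
go([.6185,-.2409,.14],-.1885)
```

```text
t 5.57 pos [ 0.6187 -0.2413  0.0412] yaw -0.19 shift cm [ 0.03 -0.02 -9.88] turn z -0.0015 tilt [0.0009 0.0003 0.    ] F [-1.6  0.9  5.3] M [-0.01  0.21  0.03] w 0.273 g 59.6
```

>>> jog_arm(moves=[[[0,0,0,-1,0,0,0],[0,0,0,-2,0,0,0],[0,0,0,-2.5,0,0,0],[0,0,0,-2.5,0,0,0],[0,0,0,-2,0,0,0],[0,2,-0.63,0,0,0,0],[0,3,-0.94,0,0,0,0],[0,3,-0.94,0,0,0,0],[0,3,-0.94,0,0,0,0],[0,3,-0.94,0,0,0,0],[0,3,-0.94,0,0,0,0],[0,3,-0.94,0,0,0,0],[0,3,-0.94,0,0,0,0],[0,3,-0.94,0,0,0,0],[0,2.1,-0.63,0,0,0,0],[0,0,0,0,0,0,-0.1],[0,0,0,0,0,0,-0.12],[0,0,0,0,0,0,-0.12],[0,0,0,0,0,0,-0.1],[0,0,0,0,0,0,-0.07]]])

```text
time: 7.23
tool_pos: [0.5841, 0.0517, 0.1391]
tool_rot: [-0.001, 0.583, 0.812, -0.001]
contact_force: [-0.0, 0.5, -2.5]
gripper_width: 0.273
grasp_force: 59.2
```

>>> jog_arm(moves=[[[0,0,0,0,0,0,0],[0,0,0,0,0,0,0],[0,0,0,0,0,0,0]]])

```text
time: 7.48
tool_pos: [0.5847, 0.0515, 0.1397]
tool_rot: [-0.0, 0.586, 0.81, -0.0]
contact_force: [0.2, 0.8, -3.6]
gripper_width: 0.273
grasp_force: 59.2
```

Run:
```python
from h import *
go([.5859,.0518,.093],.325)
for c in ["wrist","top"]:
    f=grab_frame(c); cv2.imwrite(f"pics/{c}2.png",f["color"])
    for r in regions_of("wrench_wide",f)[:1]:
        P=world(f,r["pixels"]); z=P[:,2]; print(c,r["p"],np.percentile(z,[5,50,95]))
        for lo,hi in [(.115,.14),(.17,.2)]:
            q=P[(z>lo)&(z<hi)]
            if len(q)>15:
                (cx,cy),(w,h),a=cv2.minAreaRect(q[:,:2].astype(np.float32)); print("   ",lo,hi,len(q),round(cx,4),round(cy,4),round(w,3),round(h,3),round(a,1),"z",np.median(q[:,2]).round(4))
```

```text
t 7.48 pos [0.5847 0.0515 0.1397] yaw 0.3185 shift cm [-0.01  0.13  4.67] turn z -0.0065 tilt [-0.0011 -0.0004  0.    ] F [ 0.2  0.8 -3.6] M [-0.   -0.01 -0.07] w 0.273 g 59.2
wrist 0.55 [0.12580442 0.18142965 0.18463739]
    0.115 0.14 7141 0.5746 0.0832 0.043 0.069 18.4 z 0.1279
    0.17 0.2 13264 0.5833 0.0575 0.025 0.049 18.2 z 0.1837
top 0.57 [0.11325077 0.12867349 0.17884741]
    0.115 0.14 551 0.5818 0.0488 0.029 0.136 20.4 z 0.1284
    0.17 0.2 31 0.587 0.0218 0.005 0.012 81.1 z 0.1821
```

View pics/wrist2.png

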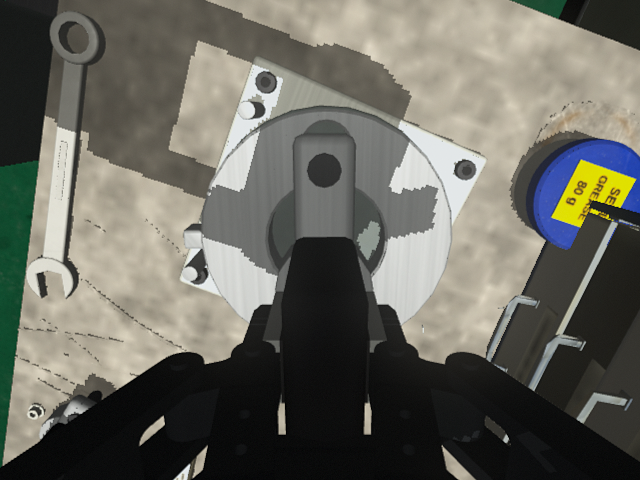

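Wrist view: the spanner is held level over the ring, its bar at (325,180) directly above the far hole. The pose fits the plan, so I lower it.

>>> jog_arm(moves=[[[0,0,0.13,1,0,0,0],[0,0,0,1.5,0,0,0],[0,0,0,1.5,0,0,0],[0,0,0,1,0,0,0],[0,0,0,0.5,0,0,0],[0,0,0,0.4,0,0,0],[0,0,0,0.2,0,0,0],[0,0,0,0,0,0,0],[0,0,0,0,0,0,0],[0,0,0,0,0,0,0]]])

```text
time: 8.52
tool_pos: [0.5871, 0.0519, 0.0802]
tool_rot: [0.001, 0.585, 0.811, 0.0]
contact_force: [-0.3, 1.1, -3.4]
gripper_width: 0.272
grasp_force: 59.2
```

Run:
```python
from h import *
go([.5859,.0518,.0752],.325)
```

```text
t 8.52 pos [0.5871 0.0519 0.0802] yaw 0.32 shift cm [ 0.03 -0.12  0.5 ] turn z -0.005 tilt [0.0015 0.0006 0.    ] F [-0.3  1.1 -3.4] M [ 0.02 -0.05  0.  ] w 0.272 g 59.2
```

>>> jog_arm(moves=[[[0,0,-0.1,0.2,0,0,0],[0,0,0,0.15,0,0,0],[0,0,0,0.1,0,0,0],[0,0,0,0.05,0,0,0],[0,0,0,0,0,0,0],[0,0,0,0,0,0,0]]])

```text
time: 9.02
tool_pos: [0.5857, 0.0516, 0.0751]
tool_rot: [0.0, 0.585, 0.811, 0.0]
contact_force: [-3.2, -0.3, 4.5]
gripper_width: 0.273
grasp_force: 60.0
```

Run:
```python
from h import *
go([.5859,.0518,.0752],.325)
f=grab_frame("side")
cv2.imwrite("pics/side3.png",cv2.resize(f["color"][200:340,160:350],(760,560),interpolation=cv2.INTER_CUBIC))
```

```text
t 9.02 pos [0.5857 0.0516 0.0751] yaw 0.3201 shift cm [ 0.01  0.03 -0.01] turn z -0.0049 tilt [0.0002 0.0002 0.    ] F [-3.2 -0.3  4.5] M [-0.07  0.59 -0.02] w 0.273 g 60.0
```

View pics/side3.png

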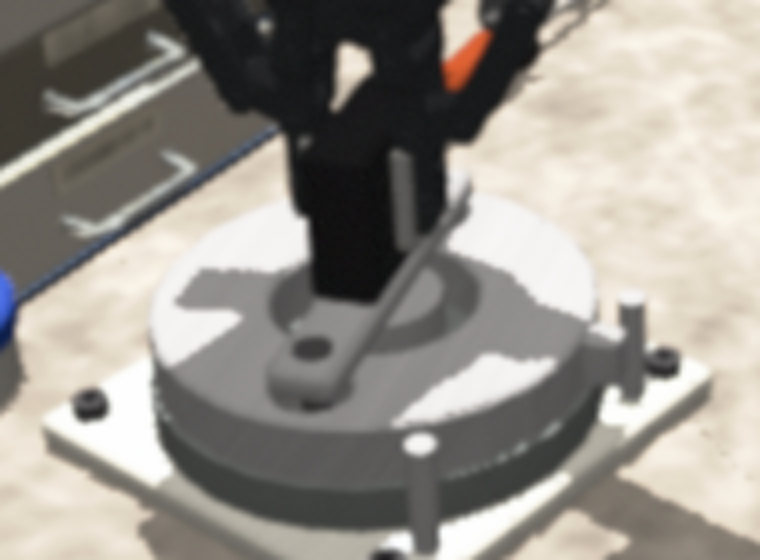

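Side view: the bar is flat on the ring with its pins in the holes. The lug (600,345) is near the loose post (630,340), and the tight post is at (420,480). Now I turn.

>>> jog_arm(moves=[[[0,0,0,0,0,0,0.05],[0,0,0,0,0,0,0.05],[0,0,0,0,0,0,0.05],[0,0,0,0,0,0,0.05],[0,0,0,0,0,0,0.05],[0,0,0,0,0,0,0.05],[0,0,0,0,0,0,0.05],[0,0,0,0,0,0,0.05],[0,0,0,0,0,0,0.05],[0,0,0,0,0,0,0.05],[0,0,0,0,0,0,0.05],[0,0,0,0,0,0,0.05],[0,0,0,0,0,0,0.05],[0,0,0,0,0,0,0.05],[0,0,0,0,0,0,0.05],[0,0,0,0,0,0,0.05],[0,0,0,0,0,0,0]]])

```text
time: 10.48
tool_pos: [0.5859, 0.0512, 0.0751]
tool_rot: [0.001, 0.855, 0.518, 0.0]
contact_force: [-2.4, -1.4, 4.4]
gripper_width: 0.272
grasp_force: 60.1
```

Run:
```python
from h import *
go([.5859,.0518,.0752],-.73)
f=grab_frame("side")
cv2.imwrite("pics/side4.png",cv2.resize(f["color"][200:340,160:350],(760,560),interpolation=cv2.INTER_CUBIC))
```

```text
t 10.48 pos [0.5859 0.0512 0.0751] yaw -0.4814 shift cm [ 0.05 -0.03 -0.01] turn z 0.2486 tilt [0.0012 0.0002 0.    ] F [-2.4 -1.4  4.4] M [-0.17  0.38 -0.11] w 0.272 g 60.1
```

View pics/side4.png

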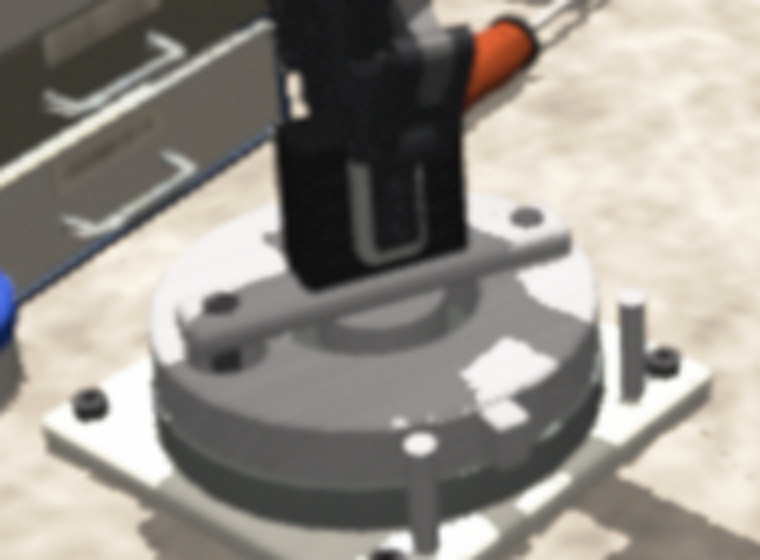

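Side view: the ring follows, and the lug is now at (505,430), nearing the tight post (420,470). I carry on in small steps, watching the moment.

>>> jog_arm(moves=[[[0,0,0,0,0,0,0.04],[0,0,0,0,0,0,0.04],[0,0,0,0,0,0,0.04],[0,0,0,0,0,0,0.04],[0,0,0,0,0,0,0]]])

```text
time: 10.95
tool_pos: [0.5859, 0.0513, 0.0751]
tool_rot: [0.001, 0.894, 0.449, 0.0]
contact_force: [-3.7, -1.9, 5.9]
gripper_width: 0.271
grasp_force: 60.2
```

Run:
```python
from h import *
go([.5859,.0518,.0752],-.73)
```

```text
t 10.95 pos [0.5859 0.0513 0.0751] yaw -0.6405 shift cm [ 0.04 -0.03 -0.01] turn z 0.0895 tilt [ 0.0012 -0.0001  0.    ] F [-3.7 -1.9  5.9] M [-0.22  0.45 -0.08] w 0.271 g 60.2
```

>>> jog_arm(moves=[[[0,0,0,0,0,0,0.03],[0,0,0,0,0,0,0.03],[0,0,0,0,0,0,0]]])

```text
time: 11.2
tool_pos: [0.586, 0.0513, 0.0751]
tool_rot: [0.0, 0.907, 0.422, 0.0]
contact_force: [-2.3, -1.2, 5.3]
gripper_width: 0.275
grasp_force: 60.2
```

Run:
```python
from h import *
go([.5859,.0518,.0752],-.73)
```

```text
t 11.2 pos [0.586  0.0513 0.0751] yaw -0.7002 shift cm [ 0.03 -0.04 -0.01] turn z 0.0298 tilt [ 0.0012 -0.0003  0.    ] F [-2.3 -1.2  5.3] M [-0.2   0.49 -0.09] w 0.275 g 60.2
```

>>> jog_arm(moves=[[[0,0,0,0,0,0,0.03],[0,0,0,0,0,0,0.03],[0,0,0,0,0,0,0]]])

```text
time: 11.45
tool_pos: [0.5855, 0.0521, 0.0751]
tool_rot: [0.0, 0.918, 0.397, -0.0]
contact_force: [-5.0, 1.7, 7.0]
gripper_width: 0.274
grasp_force: 69.3
```

Run:
```python
from h import *
go([.5859,.0518,.0752],-.73)
f=grab_frame("side")
cv2.imwrite("pics/side5.png",cv2.resize(f["color"][200:340,160:350],(760,560),interpolation=cv2.INTER_CUBIC))
```

```text
t 11.45 pos [0.5855 0.0521 0.0751] yaw -0.7539 shift cm [ 0.01  0.05 -0.01] turn z -0.0239 tilt [0.     0.0004 0.    ] F [-5.   1.7  7. ] M [0.29 0.8  1.79] w 0.274 g 69.3
```

View pics/side5.png

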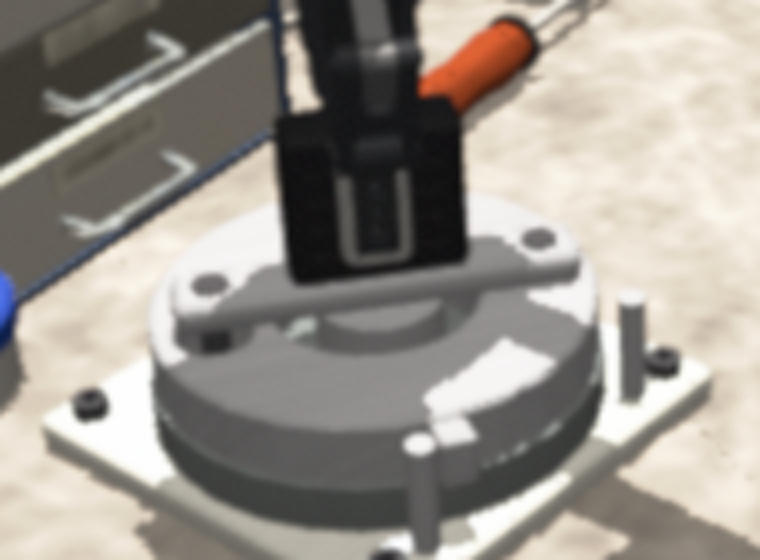

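Side view: the lug (455,440) is against the tight post (420,450), and the moment jumped to 1.8 N m. It is at the stop, so I ease off slightly, release and lift.

>>> jog_arm(moves=[[[0,0,0,0,0,0,-0.015],[0,0,0,0,0,0,0],[4,0,0,0,0,0,0],[5,0,0,0,0,0,0],[6,0,0,0,0,0,0],[6,0,0,0,0,0,0],[6,0,0,0,0,0,0],[6,0,0,0,0,0,0],[6,0,0,-1,0,0,0],[6,0,0,-2,0,0,0],[6,0,0,-3,0,0,0],[6,0,0,-4,0,0,0],[6,0,0,-3,0,0,0],[6,4,0,0,0,0,0],[6,4,0,0,0,0,0],[6,4,0,0,0,0,0],[6,0,0,0,0,0,0],[6,0,0,0,0,0,0]]])

```text
time: 13.0
tool_pos: [0.6674, 0.1411, 0.2039]
tool_rot: [-0.0, 0.916, 0.402, -0.0]
contact_force: [-0.2, -0.2, -0.5]
gripper_width: 0.7
grasp_force: 0.0
```

Run:
```python
from h import *
go([.5859,.0518,.0752],-.73)
ims=[]
for c in ["side","top"]:
    f=grab_frame(c)
    ims.append(cv2.resize(f["color"][190:340,160:350] if c=="side" else f["color"][160:310,150:340],(395,312),interpolation=cv2.INTER_CUBIC))
    for r in regions_of("wrench_wide",f)[:1]:
        P=world(f,r["pixels"]); z=P[:,2]; print(c,r["p"],np.percentile(z,[5,50,98]).round(4))
        for lo,hi in [(.057,.07),(.11,.13)]:
            q=P[(z>lo)&(z<hi)]
            if len(q)>15:
                (cx,cy),(w,h),a=cv2.minAreaRect(q[:,:2].astype(np.float32)); print("   ",lo,hi,len(q),round(cx,4),round(cy,4),round(w,3),round(h,3),round(a,1),"z",np.median(q[:,2]).round(4))
cv2.imwrite("pics/end.png",np.hstack(ims))
```

```text
t 13.0 pos [0.6674 0.1411 0.2039] yaw -0.7429 shift cm [-12.08   0.05  12.88] turn z -0.0129 tilt [-0.0005  0.0008  0.    ] F [-0.2 -0.2 -0.5] M [-0.01  0.03  0.  ] w 0.7 g 0.0
side 0.68 [0.0487 0.0748 0.1209]
    0.057 0.07 1101 0.5837 0.0539 0.135 0.026 48.6 z 0.0635
    0.11 0.13 682 0.5829 0.0542 0.059 0.025 49.4 z 0.1192
top 0.9 [0.0511 0.0663 0.1216]
    0.057 0.07 535 0.5847 0.0513 0.136 0.024 48.8 z 0.0636
    0.11 0.13 568 0.5849 0.0516 0.06 0.024 49.0 z 0.1193
```

View pics/end.png

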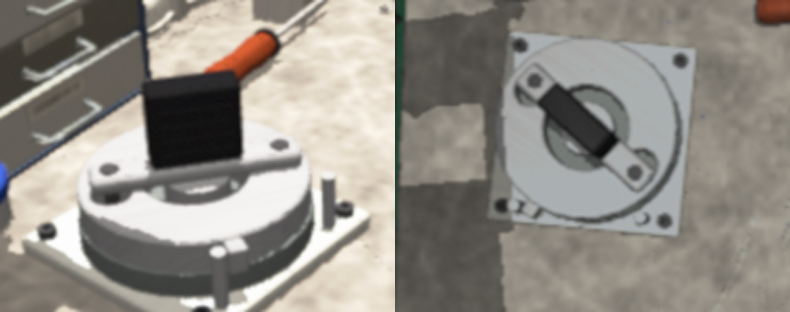

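The spanner stands upright and level. The bar top at 63.6 mm (64 expected) shows it is fully seated. In both views the lug is at the tight post, (235,245) and (535,210), and the gripper is clear.

```bash
python3 -c "
from plant import *
print(job_done())"
```

```text
the job is handed in; nothing more can be done
None
```

The wide spanner is fully seated and left standing in the ring, the lug is against the tight stop post, and the other spanner was left in place; the job was handed in at about 13 s.

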